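# Clamp the rail stop against the lens carrier

## Task

On the optical rail that carries the round lens tube, slide the grey stop along the rail until it sits right up against the black foot of the lens carrier, keeping its cam lever up. Then flip that stop's cam lever fully down to clamp it there. Leave the stop and lever on the other rail, the one with the flat square filter holder, as they are.

Things in the scene. Friction and masses are not known exactly. Their poses are not given: they have to be found in the camera images.
- stop_hinge (a point): On the sliding grey stop of the lens rail: centre of the lever's hinge axis, 67 mm above the bench. Axes: y along the rail to the lens carrier, x across it, away from the robot, z up; yaw within 0.15 rad. The stop's block is 130 mm long (y), 56 wide, its top 55 mm above the bench; its front face, which meets the carrier's foot, is 45 mm ahead (+y) of this point.
- stop_post (a point): Centre of the top of the black upright round grip post at the outer end of that stop, 70 mm behind the hinge (-y), same axes. The post is 24 mm across and stands from 55 to 95 mm above the bench. Pinch it across the rail to slide the stop (or push the block's end).
- lens_rail: Fixed aluminium rail of that stop, origin under its middle, axes as the hinge's; 420 mm long (y), 40 wide, 25 high. The lens carrier is fixed on it: black foot 56 mm wide, 47 mm high, y = 80 to 180 mm; on it a black lens tube along y, 56 mm across, y = 95 to 165 mm, its top 148 mm above the bench.
- stop (a joint): Gap in m between the stop and the foot of the lens carrier: 0 = touching (end of travel), at most 0.14. The stop slides along y with about 3 N of friction and stays where left.
- stop_lever (a joint): Angle (rad) of that stop's cam lever: steel bar 70 mm long from the hinge, 18 wide, 10 thick, black tip. At 0 it stands up, leaning 0.35 rad to the hinge's +x; growing, it is upright at 0.35, tips over to -x (robot side) and at 1.92 (end of travel, clamped) lies level at hinge height, pointing to -x. Friction 0.2 N m (4 N at 50 mm), no spring: it stays where left.
- other_stop_hinge (a point): The same hinge point on the identical stop of the other rail, 300 mm long, with the flat square filter holder (60 mm square, its top 125 mm above the bench). The rails lie side by side, about 150 mm apart; either may be nearer the robot. Leave this stop where it is.
- other_lever (a joint): Angle of the identical cam lever on the other rail's stop, 0 = up. Leave it alone.

How it is judged:
By the outcome, as a careful person would: the job done as asked, in the order asked, and still so for the second after the job is handed in, with the robot touching nothing.
It also fails if it takes over 45 s, if anything falls off the work surface, if the arm or the gripper's body presses on something with over 40 N, if the wrist force passes 120 N, or if a joint passes its speed limit or range.

## Robot

A 6-joint arm with a two-finger parallel gripper is mounted at the origin on the work surface. World frame = base frame: x ahead of the robot, y to its left, z up, the work surface at z = 0. Lengths are in mm, angles in rad, forces in N, time in s.
With the tool pointing down it reaches from about 350 to 875 mm from the base axis. Payload 4.2 kg.
Tool frame: the origin (TCP) lies on the centre line of the jaws, within the pads' length; the fingertips stand 14 mm ahead of it and the grasp point (between the pads) lies 5 mm behind it (tcp_to_tips is the distance from the TCP to the fingertips, in mm); z points along the fingers, y is the direction in which the jaws open and shut (so a half turn about z gives the same grasp; the last joint's range is limited). The gripper opens to 85 mm and grips with 20 to 120 N. Pads are 22 mm wide; open, the fingers measure 114 mm over their backs; the gripper's body (76 mm by 85 mm) begins 54 mm behind the grasp point. The pads swing forward as they close: fully open they stand 13 mm farther back than shut.
Start: joints at [-0.854, 0.385, 0.008, 0, -1.194, -0.259], TCP at [276.246, -560.613, 245.312] pointing down, gripper open.
Joint ranges: [-3.14, 3.14], [-1.21, 2.06], [-1.07, 1.41], [-3.16, 2.05], [-2.99, -0.16], [-3.1, 3.1]. Speed limits (rad/s): [2.79, 2.79, 3.14, 3.14, 3.14, 3.14].

## Interface

Orientations are given as a unit quaternion [x, y, z, w].
In Python, from bench import read_state, get_image, job_done, tcp_to_tips gives the robot as it stands. The module is installed in compiled form; this text tells all that it offers.
- The arm moves only by the tool play_rows, never from a script. Its argument "targets" is a list of rows, each an object of numbers: "gripper": the gripper's target within -1 to 1 (shut at 1, half-way at 0, fully open at -1); "tx", "ty", "tz": the shift along the tool's x, y, z scaled (see below); "spin": the turn about the tool's z scaled (see below). A call has 1 to 12 rows; each row is the pose to reach, as a shift and turn from the pose commanded when the call began, along the tool's axes at that moment; what a row does not reach only later rows make up. The controller multiplies each number of a shift by 0.25 m and each number of a turn by pi/4 rad. A row lasts 1/8 s, in which the tool goes at most 62.5 mm and 10.7 degrees, less where a joint would pass 70% of its speed; a pose out of reach is approached as far as the arm can. A call with a number of a shift or a turn outside -1 to 1 is refused whole. A call with a gripper value outside its range is refused whole. The fingers move at their own pace and stop on an object; the grip force is fixed at half the most. Time passes only in rows, so rows that repeat a pose let the fingers close. It gives the time, the measured TCP pose, the force and the opening at its end, in the units of the state.
- read_state(): the state, without advancing time (a new reading comes with each control period).
- get_image(name): name is "scene" or "top"; returns a dict with "frame" (480x640x3 uint8, red, green, blue), "depth" (480x640 float32, mm along the optical axis (not along the pixel's ray), 0 where there is no reading), "mtx" (3x3 intrinsics, pixels), "k1" (the pictures are not rectified: a ray, as slopes to the right and down, at radius r is drawn at 1 + k1 r^2 times it, then the intrinsics apply), "world_to_cam" (4x4, takes a point from world to camera coordinates). Camera axes: x right, y up, looking along -z (the intrinsics and any distortion apply to the point x, -y, -z); pixel columns grow to the right and rows downward; lengths in mm; the calibration is good to about 2 mm. A picture is of the moment at which its call begins.
- job_done(): hands the job in, once; it reports no verdict.
The state is a dict: "clock": time; "joints": joint angles; "joint_vel": joint speeds; "joint_efforts": joint torques, N m; "position": TCP position; "ee_rot": TCP orientation; "contact_force": force on the tool from outside, world axes, zero at the start; "wrist_torque": the same for the moment, N m; "gripper_width": finger opening in mm.
Only numpy, scipy, OpenCV 4.12 (cv2) and the standard library are available. Lean on these libraries where they do the work, as an engineer would, in place of code of your own. Each camera call takes 0.05 s, during which the arm holds its last target.

## Working session

There is one attempt and no reset: what is moved stays moved. The work goes in short steps, Python scripts to look and compute and a tool call to move; the robot and the scene stay as the last step left them, time stands still between calls to the robot, and variables do not carry over. Pictures are saved under pics/ and viewed, and the job is handed in when it is done.

Besides the shell and the picture viewer there is one more tool, called after "Request:" as name([rows], argument=value, ...), one row to a line, values as JSON. play_rows: Moves the arm, as the interface text tells. Its arguments: {"type":"object","properties":{"targets":{"type":"array","items":{"type":"object","properties":{"gripper":{"type":"number"},"tx":{"type":"number","minimum":-1,"maximum":1},"ty":{"type":"number","minimum":-1,"maximum":1},"tz":{"type":"number","minimum":-1,"maximum":1},"spin":{"type":"number","minimum":-1,"maximum":1}}}}},"required":["targets"]}

```bash
mkdir -p pics
cat > h.py <<'E'
import numpy as np, cv2
from bench import read_state,get_image
def pts(im):
    K=im["mtx"];d=im["depth"];h,w=d.shape
    v,u=np.mgrid[0:h,0:w]
    p=np.stack([u,v],-1).reshape(-1,1,2).astype(float)
    s=cv2.undistortPoints(p,K,np.array([im["k1"],0,0,0,0.])).reshape(h,w,2)
    X=np.stack([s[...,0]*d,-s[...,1]*d,-d,np.ones_like(d)],-1)
    W=X@np.linalg.inv(im["world_to_cam"]).T
    W=W[...,:3]; W[d<=0]=np.nan
    return W
E
python3 - <<'E'
from h import *
for n in("scene","top"):
    im=get_image(n); cv2.imwrite(f"pics/{n}0.png",im["frame"][...,::-1]); np.savez(f"{n}0.npz",**im)
    print(n,im["mtx"].tolist(),im["k1"],np.linalg.inv(im["world_to_cam"]).round(2).tolist(),(im["depth"]>0).mean())
s=read_state();print(s)
E
```

```text
scene [[479.2697317067941, 0.0, 320.43130027684356], [0.0, 479.2697317067941, 238.86843817112742], [0.0, 0.0, 1.0]] -0.1225552813846671 [[-0.4, -0.76, 0.52, 917.95], [0.92, -0.33, 0.24, 153.05], [-0.01, 0.57, 0.82, 603.77], [0.0, 0.0, 0.0, 1.0]] 0.9959830729166667
top [[608.3951043205383, 0.0, 309.8835053897722], [0.0, 608.3951043205383, 243.00143376209633], [0.0, 0.0, 1.0]] 0.07121780099337803 [[-0.0, 0.98, -0.18, 453.75], [-1.0, -0.01, -0.03, -3.5], [-0.03, 0.18, 0.98, 743.38], [0.0, 0.0, 0.0, 1.0]] 0.9959375
{'clock': 0.1, 'joints': array([-8.54381669e-01,  3.85498877e-01,  6.74604024e-03, -4.46884314e-04,
       -1.19399366e+00, -2.58617109e-01]), 'joint_vel': array([ 0.00071733, -0.00253843,  0.00317135,  0.00060725,  0.00063493,
        0.00147321]), 'joint_efforts': array([-5.56799187e-04, -3.93319416e+01,  1.88929868e+01,  4.19797987e+00,
       -2.61272566e-03,  1.51038341e-05]), 'position': array([ 276.04060266, -560.1807328 ,  244.31113882]), 'ee_rot': array([-2.26824778e-01,  9.73935073e-01,  9.58773118e-04, -2.73270314e-04]), 'contact_force': array([-0.10556834, -0.25614805,  0.84336477]), 'wrist_torque': array([ 0.02243345, -0.01013666, -0.05658556]), 'gripper_width': 85.29249253810369}
```

View pics/scene0.png

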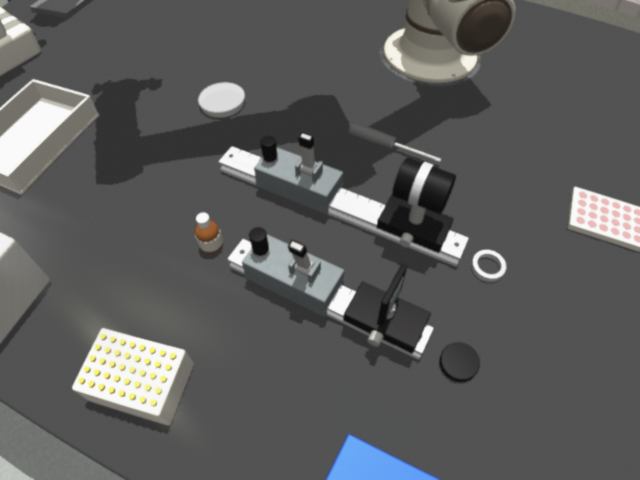

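View pics/top0.png

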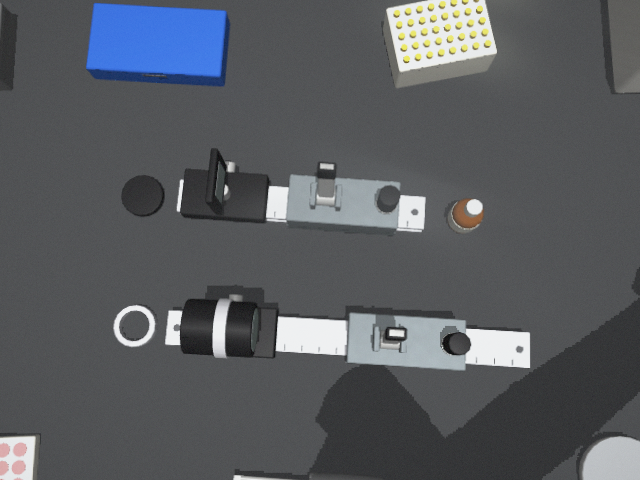

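Both views show the lens rail is the one nearer the robot (top view: stop block about (347..466, 315..368), post (456,343), lever (396,335), lens foot edge at column 277). The lens is on the +y side. Next I measure these in depth.

```bash
cat > meas.py <<'E'
from h import *
def run(im,name):
    W=pts(im);f=im["frame"].astype(int);z=W[...,2];x=W[...,0];y=W[...,1]
    roi=(x>230)&(x<620)&(y>-330)&(y<230)
    m=roi&(abs(z-55)<4)&(f.min(-1)>70)&(f.max(-1)<200)
    n,l,st,c=cv2.connectedComponentsWithStats(m.astype(np.uint8))
    for i in range(1,n):
        if st[i,4]>800:
            P=W[l==i];r=cv2.minAreaRect(P[:,:2].astype(np.float32));print(name,"block",st[i].tolist(),np.round(r[0],1),np.round(r[1],1),round(r[2],2),"z",P[:,2].mean().round(1), cv2.boxPoints(r).round(1).tolist())
    m=roi&(abs(z-95)<5)
    n,l,st,c=cv2.connectedComponentsWithStats(m.astype(np.uint8))
    for i in range(1,n):
        if st[i,4]>60:
            P=W[l==i];print(name,"z95",st[i].tolist(),P.mean(0).round(1),np.ptp(P,axis=0).round(1))
    m=roi&(abs(z-47)<4)&(f.max(-1)<60)
    n,l,st,c=cv2.connectedComponentsWithStats(m.astype(np.uint8))
    for i in range(1,n):
        if st[i,4]>200:
            P=W[l==i];print(name,"foot",st[i].tolist(),P.mean(0).round(1),P[:,:2].min(0).round(1),P[:,:2].max(0).round(1))
    m=roi&(z>110)&(z<142)
    n,l,st,c=cv2.connectedComponentsWithStats(m.astype(np.uint8))
    for i in range(1,n):
        if st[i,4]>30:
            P=W[l==i];print(name,"high",st[i].tolist(),P.mean(0).round(1),P.min(0).round(1),P.max(0).round(1))
    # rail
    m=roi&(abs(z-25)<4)&(f.min(-1)>150)
    n,l,st,c=cv2.connectedComponentsWithStats(m.astype(np.uint8))
    for i in range(1,n):
        if st[i,4]>300:
            P=W[l==i];r=cv2.minAreaRect(P[:,:2].astype(np.float32));print(name,"rail",np.round(r[0],1),np.round(r[1],1),round(r[2],2))
if __name__=="__main__":
    for n in("scene","top"): run(get_image(n),n)
E
python3 meas.py
```

```text
scene block [254, 148, 89, 49, 1649] [466.7 -90.2] [129.7  58.1] 85.68 z 54.5 [[432.79998779296875, -152.6999969482422], [490.70001220703125, -157.10000610351562], [500.5, -27.700000762939453], [442.6000061035156, -23.299999237060547]]
scene z95 [260, 135, 16, 13, 155] [ 464.7 -139.7   94.4] [25.1 23.6  6.3]
scene z95 [252, 227, 15, 9, 65] [616.3 -72.5  94.9] [ 8.3 20.5  5. ]
scene foot [379, 195, 74, 52, 1719] [484.6 107.9  46.7] [449.8  57.2] [511.4 157. ]
scene high [298, 132, 16, 21, 258] [475.1 -69.3 127.5] [465.9 -81.8 110.2] [480.2 -60.3 138.2]
scene high [393, 174, 63, 39, 1211] [503.  107.  129.4] [457.9  70.  110. ] [510.9 142.  142. ]
scene high [399, 263, 9, 13, 60] [614.9 120.7 123.5] [609.5 116.1 112.2] [619.9 124.4 126.3]
scene rail [ 459.6 -198.3] [71.1 41.2] 85.33
scene rail [472.5  13.5] [80.3 42.3] 85.92
scene rail [483.9 169.9] [29.5 41.3] 85.54
top block [285, 207, 114, 22, 1839] [608.6 -20.9] [130.6  24.9] 88.41 z 55.3 [[594.2999877929688, -85.80000305175781], [619.2999877929688, -86.5], [622.9000244140625, 44.0], [598.0, 44.70000076293945]]
top block [346, 313, 120, 58, 4738] [466.6 -90.2] [130.5  55.7] 86.37 z 55.3 [[434.70001220703125, -153.5], [490.29998779296875, -157.10000610351562], [498.6000061035156, -26.899999618530273], [442.8999938964844, -23.299999237060547]]
top z95 [379, 198, 21, 8, 137] [616.2 -72.2  95. ] [ 7.9 21.9  7.8]
top z95 [448, 332, 23, 23, 417] [ 463.4 -139.7   95.1] [22.6 23.3  8.8]
top high [205, 193, 11, 13, 114] [614.3 118.9 122.1] [609.6 115.2 110. ] [620.  124.1 127.5]
top high [180, 299, 78, 60, 1544] [477.7 100.7 134.4] [449.1  69.  110. ] [508.6 141.3 142. ]
top high [385, 327, 22, 14, 282] [471.9 -70.4 135.5] [465.9 -80.6 110.6] [478.6 -61.1 139.8]
top rail [ 610.7 -105.4] [30.3 20.6] 86.08
top rail [484.1 176.9] [16.6 38.4] 89.14
top rail [473.4  15.5] [81.8 39.6] 86.2
top rail [ 459.4 -197.2] [72.7 40. ] 86.17
```

```bash
cat > to.py <<'E'
import sys,numpy as np
from scipy.spatial.transform import Rotation as R
from bench import read_state,tcp_to_tips
s=read_state();r=R.from_quat(s["ee_rot"])
t=np.array(list(map(float,sys.argv[1:4])))
M=r.as_matrix();ya=np.degrees(np.arctan2(M[1,1],M[0,1]))
des=176.1
d=(des-ya+90)%180-90   # world ccw turn -> spin negative (tool z down)
print("pos",s["position"].round(1),"yawy",ya.round(2),"spin",(-np.radians(d)/(np.pi/4)).round(3),"t",((M.T@(t-s["position"]))/250).round(4),"F",s["contact_force"].round(1),"w",round(s["gripper_width"],1),"clk",s["clock"],"j",s["joints"].round(2), "toolz",M[:,2].round(3))
E
python3 to.py 463.2 -140 180; python3 -c "
from bench import tcp_to_tips as t;print(t, t() if callable(t) else '')"
```

```text
pos [ 276.1 -560.3  244.7] yawy 116.23 spin -1.331 t [-1.4143  1.1772  0.26  ] F [0.1 0.2 0.1] w 85.6 clk 0.2 j [-0.85  0.39  0.01 -0.   -1.19 -0.26] toolz [-0.001  0.001 -1.   ]
14.0
```

Request:
play_rows([
  {"gripper":-1,"tx":-0.2,"ty":0.17,"tz":0,"spin":-0.2},
  {"gripper":-1,"tx":-0.4,"ty":0.33,"tz":0,"spin":-0.4},
  {"gripper":-1,"tx":-0.6,"ty":0.5,"tz":0,"spin":-0.6},
  {"gripper":-1,"tx":-0.8,"ty":0.67,"tz":0,"spin":-0.8},
  {"gripper":-1,"tx":-1,"ty":0.83,"tz":0,"spin":-1},
  {"gripper":-1,"tx":-1,"ty":0.83,"tz":0,"spin":-1},
  {"gripper":-1,"tx":-1,"ty":0.83,"tz":0,"spin":-1},
])

```text
clock: 1.08
position: [409.0, -263.5, 245.4]
ee_rot: [-0.583, 0.813, -0.0, -0.0]
contact_force: [0.7, -0.6, -0.2]
gripper_width: 85.4
```

```bash
python3 to.py 463.2 -140 180
```

```text
pos [ 409.  -263.5  245.4] yawy 161.3 spin -0.329 t [-0.5374 -0.0468  0.2614] F [ 0.7 -0.6 -0.2] w 85.4 clk 1.075 j [-0.24  0.15 -0.32  0.   -1.1  -0.09] toolz [-0. -0. -1.]
```

Request:
play_rows([
  {"gripper":-1,"tx":-0.2,"ty":-0.02,"tz":0,"spin":-0.2},
  {"gripper":-1,"tx":-0.4,"ty":-0.035,"tz":0,"spin":-0.33},
  {"gripper":-1,"tx":-0.537,"ty":-0.047,"tz":0.1,"spin":-0.33},
  {"gripper":-1,"tx":-0.537,"ty":-0.047,"tz":0.26,"spin":-0.33},
  {"gripper":-1,"tx":-0.537,"ty":-0.047,"tz":0.26,"spin":-0.33},
  {"gripper":-1,"tx":-0.537,"ty":-0.047,"tz":0.26,"spin":-0.33},
])

```text
clock: 1.82
position: [463.8, -142.0, 181.4]
ee_rot: [-0.682, 0.731, -0.001, 0.0]
contact_force: [1.2, 0.2, -0.1]
gripper_width: 85.7
```

```bash
python3 to.py 463.2 -140 81
```

```text
pos [ 463.8 -142.   181.4] yawy 175.98 spin -0.003 t [-0.008   0.0035  0.4017] F [ 1.2  0.2 -0.1] w 85.7 clk 1.825 j [ 0.04  0.21 -0.42  0.   -0.94 -0.11] toolz [ 0.001 -0.001 -1.   ]
```

Request:
play_rows([
  {"gripper":-1,"tx":-0.007,"ty":0.003,"tz":0.2},
  {"gripper":-1,"tx":-0.007,"ty":0.003,"tz":0.35},
  {"gripper":-1,"tx":-0.007,"ty":0.003,"tz":0.4},
  {"gripper":0,"tx":-0.007,"ty":0.003,"tz":0.4},
  {"gripper":1,"tx":-0.007,"ty":0.003,"tz":0.4},
  {"gripper":1,"tx":-0.007,"ty":0.003,"tz":0.4},
  {"gripper":1,"tx":-0.007,"ty":0.003,"tz":0.4},
  {"gripper":1,"tx":-0.007,"ty":0.003,"tz":0.4},
])

```text
invalid input
```

```bash
python3 to.py 468.3 -65 81
python3 - <<'E'
from h import *
im=get_image("scene"); cv2.imwrite("pics/s1.png",cv2.resize(im["frame"][80:320,180:500,::-1],None,fx=2.5,fy=2.5))
E
```

```text
pos [ 463.8 -142.   181.4] yawy 175.98 spin -0.003 t [-0.3087  0.0042  0.4015] F [ 1.2  0.2 -0.1] w 85.7 clk 1.825 j [ 0.04  0.21 -0.42  0.   -0.94 -0.11] toolz [ 0.001 -0.001 -1.   ]
```

View pics/s1.png

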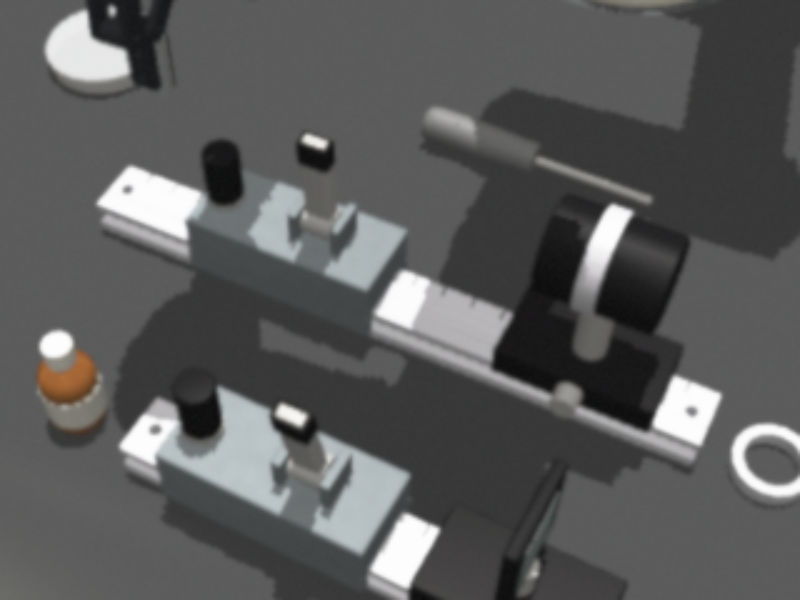

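The move call was refused because it needs every field. In the image the fingers appear up-left of the post at about (140,60), so I'll check that against the projected TCP.

Run:
```python
from h import *
im=get_image("scene")
for p in([463.8,-142,167.4,1],[463.3,-140,95,1]):
    c=im["world_to_cam"]@np.array(p);s=np.array([c[0],-c[1]])/-c[2]
    s=s*(1+im["k1"]*s@s);q=im["mtx"][:2,:2]@s+im["mtx"][:2,2];print(((q-[180,80])*2.5).round())
```

```text
[203.  56.]
[219. 151.]
```

Request:
play_rows([
  {"gripper":-1,"tx":-0.007,"ty":0.003,"tz":0.1,"spin":0},
])

```text
clock: 2.05
position: [464.9, -139.6, 158.2]
ee_rot: [-0.682, 0.731, -0.003, 0.003]
contact_force: [-1.0, 0.3, -0.4]
gripper_width: 85.6
```

Run:
```python
from h import *
im=get_image("scene"); a=im["frame"][:300,150:550,::-1].copy()
im2=get_image("top"); b=im2["frame"][200:480,300:640,::-1]
cv2.imwrite("pics/s2.png",cv2.resize(a,None,fx=2,fy=2)); cv2.imwrite("pics/t2.png",cv2.resize(b,None,fx=2,fy=2))
```

```text
(no output)
```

View pics/s2.png

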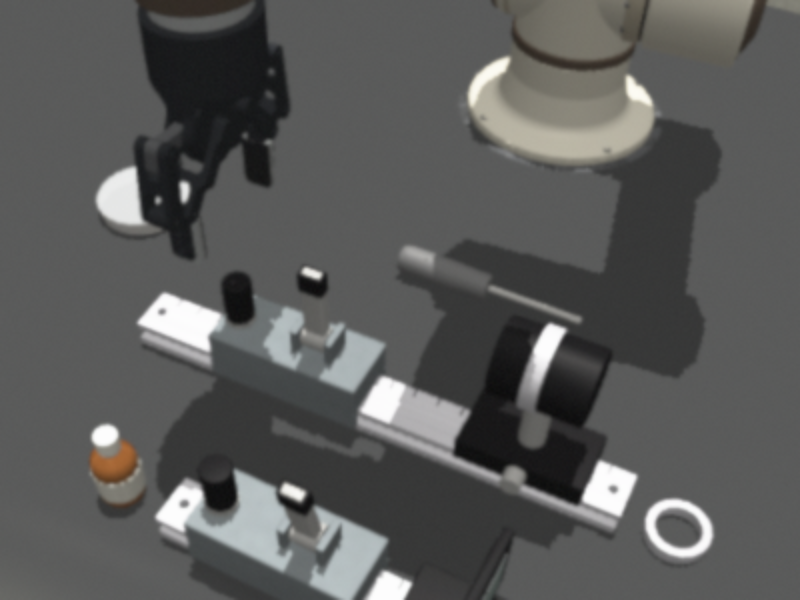

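View pics/t2.png

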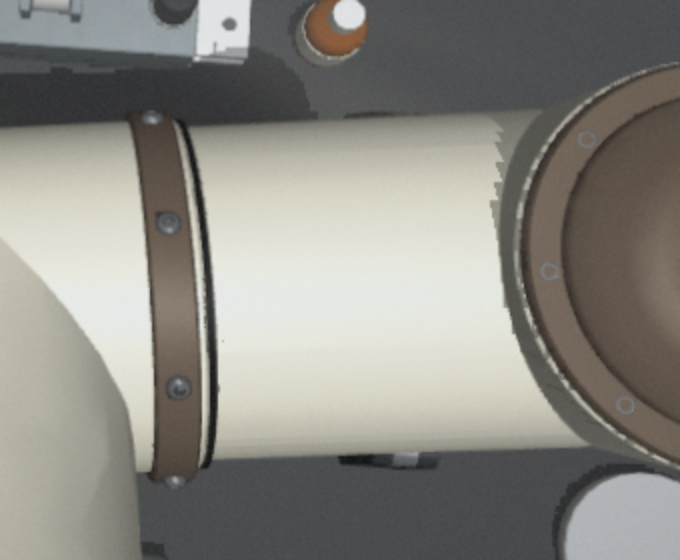

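The fingers straddle a point around (224,220) in the crop, above the post at (238,290), which fits the projection. I go down and close.

```bash
python3 to.py 463.2 -140 81
```

```text
pos [ 461.3 -139.2  154.7] yawy 176.0 spin -0.002 t [ 0.0028 -0.0084  0.2946] F [-0.7 -0.4 -0.7] w 85.1 clk 2.15 j [ 0.04  0.24 -0.46 -0.   -0.87 -0.11] toolz [-0.002  0.    -1.   ]
```

Request:
play_rows([
  {"gripper":-1,"tx":0,"ty":0,"tz":0.15,"spin":0},
  {"gripper":-1,"tx":0,"ty":0,"tz":0.25,"spin":0},
  {"gripper":-1,"tx":0,"ty":0,"tz":0.295,"spin":0},
  {"gripper":-1,"tx":0,"ty":0,"tz":0.295,"spin":0},
  {"gripper":0,"tx":0,"ty":0,"tz":0.295,"spin":0},
  {"gripper":1,"tx":0,"ty":0,"tz":0.295,"spin":0},
  {"gripper":1,"tx":0,"ty":0,"tz":0.295,"spin":0},
  {"gripper":1,"tx":0,"ty":0,"tz":0.295,"spin":0},
  {"gripper":1,"tx":0,"ty":0,"tz":0.295,"spin":0},
])

```text
clock: 3.28
position: [462.9, -138.9, 82.2]
ee_rot: [-0.683, 0.731, -0.0, 0.0]
contact_force: [-0.9, 1.2, 5.7]
gripper_width: 22.2
```

```bash
python3 to.py 468.3 -65 81
python3 - <<'E'
from h import *
im=get_image("scene"); a=im["frame"][:300,150:550,::-1].copy()
cv2.imwrite("pics/s3.png",cv2.resize(a,None,fx=2,fy=2))
E
```

```text
pos [ 462.9 -138.9   82.2] yawy 176.1 spin 0.0 t [-0.2963 -0.0014  0.0048] F [-0.9  1.2  5.7] w 22.2 clk 3.275 j [ 0.05  0.34 -0.55  0.   -0.68 -0.11] toolz [ 0.001 -0.    -1.   ]
```

View pics/s3.png

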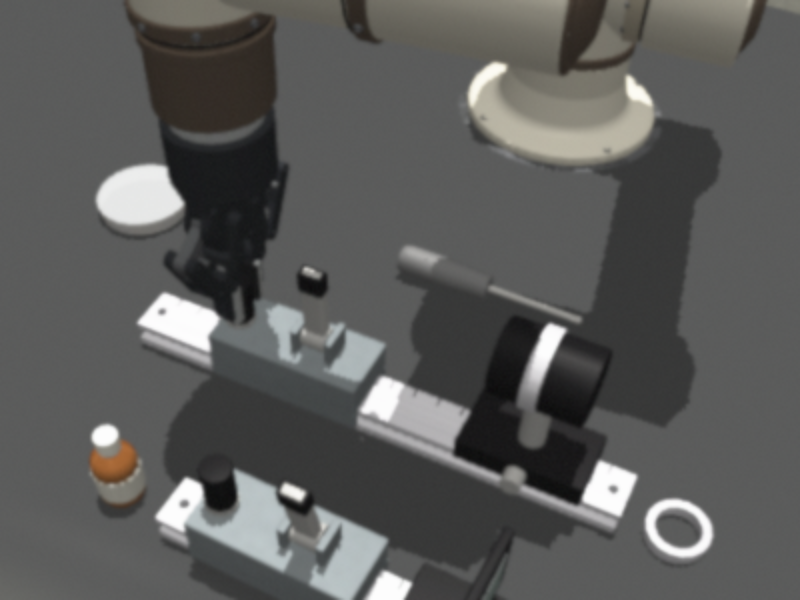

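The post is gripped (opening 22 mm). I slide most of the way along the rail, which is tool −x.

Request:
play_rows([
  {"gripper":1,"tx":-0.03,"ty":0,"tz":0,"spin":0},
  {"gripper":1,"tx":-0.07,"ty":0,"tz":0,"spin":0},
  {"gripper":1,"tx":-0.12,"ty":0,"tz":0,"spin":0},
  {"gripper":1,"tx":-0.17,"ty":0,"tz":0,"spin":0},
  {"gripper":1,"tx":-0.22,"ty":0,"tz":0,"spin":0},
  {"gripper":1,"tx":-0.26,"ty":0,"tz":0,"spin":0},
  {"gripper":1,"tx":-0.29,"ty":0,"tz":0,"spin":0},
  {"gripper":1,"tx":-0.29,"ty":0,"tz":0,"spin":0},
  {"gripper":1,"tx":-0.29,"ty":0,"tz":0,"spin":0},
])

```text
clock: 4.45
position: [467.8, -66.1, 82.2]
ee_rot: [-0.683, 0.731, -0.0, 0.0]
contact_force: [-1.7, 3.2, 6.0]
gripper_width: 22.1
```

```bash
python3 to.py 468.3 -65 81
python3 - <<'E'
from h import *
im=get_image("scene"); a=im["frame"][80:320,220:540,::-1].copy()
cv2.imwrite("pics/s4.png",cv2.resize(a,None,fx=2.5,fy=2.5))
E
```

```text
pos [467.8 -66.1  82.2] yawy 176.11 spin 0.0 t [-0.0046 -0.0018  0.0049] F [-1.7  3.2  6. ] w 22.1 clk 4.45 j [ 0.2   0.33 -0.57 -0.   -0.67 -0.27] toolz [ 0.001  0.    -1.   ]
```

View pics/s4.png

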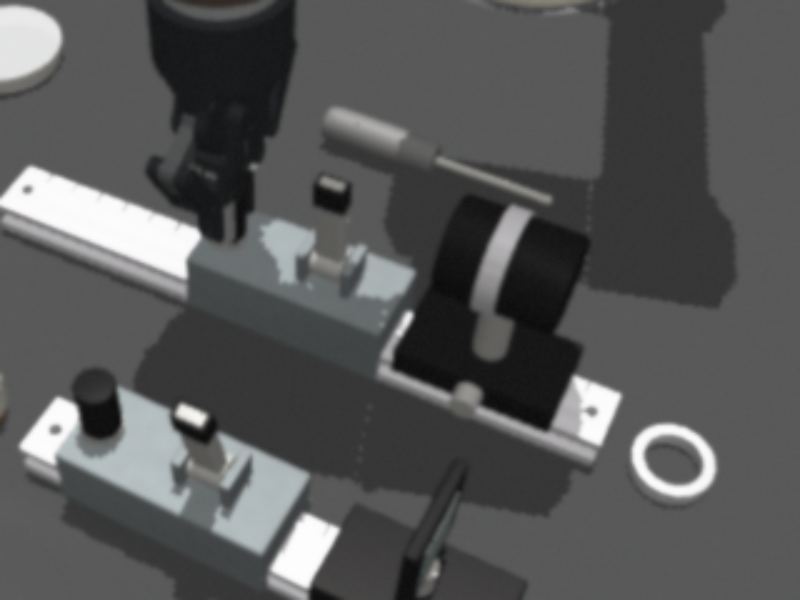

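A gap of about 8 mm is left, seen at (395,350). I push on in small steps and watch the force.

Request:
play_rows([
  {"gripper":1,"tx":-0.012,"ty":0,"tz":0,"spin":0},
  {"gripper":1,"tx":-0.02,"ty":0,"tz":0,"spin":0},
  {"gripper":1,"tx":-0.028,"ty":0,"tz":0,"spin":0},
  {"gripper":1,"tx":-0.028,"ty":0,"tz":0,"spin":0},
])

```text
clock: 5.0
position: [468.2, -59.9, 82.2]
ee_rot: [-0.683, 0.731, -0.0, -0.0]
contact_force: [-0.5, -1.7, 4.9]
gripper_width: 22.1
```

Request:
play_rows([
  {"gripper":1,"tx":-0.006,"ty":0,"tz":0,"spin":0},
  {"gripper":1,"tx":-0.006,"ty":0,"tz":0,"spin":0},
])

```text
clock: 5.25
position: [468.3, -58.5, 82.2]
ee_rot: [-0.683, 0.731, -0.0, -0.0]
contact_force: [-1.9, -1.3, 5.7]
gripper_width: 22.4
```

Request:
play_rows([
  {"gripper":1,"tx":-0.006,"ty":0,"tz":0,"spin":0},
  {"gripper":1,"tx":-0.006,"ty":0,"tz":0,"spin":0},
])

```text
clock: 5.5
position: [468.3, -57.3, 82.2]
ee_rot: [-0.683, 0.731, -0.001, -0.0]
contact_force: [-1.2, -3.5, 4.7]
gripper_width: 22.6
```

Request:
play_rows([
  {"gripper":1,"tx":-0.006,"ty":0,"tz":0,"spin":0},
  {"gripper":1,"tx":-0.006,"ty":0,"tz":0,"spin":0},
])

```text
clock: 5.75
position: [468.3, -57.1, 82.2]
ee_rot: [-0.683, 0.731, -0.001, -0.001]
contact_force: [0.8, -11.5, 4.6]
gripper_width: 22.1
```

Request:
play_rows([
  {"gripper":1,"tx":-0.004,"ty":0,"tz":0,"spin":0},
  {"gripper":1,"tx":-0.004,"ty":0,"tz":0,"spin":0},
])

```text
clock: 6.0
position: [468.3, -57.0, 82.3]
ee_rot: [-0.683, 0.731, -0.001, -0.002]
contact_force: [1.6, -17.2, 3.9]
gripper_width: 22.2
```

Run:
```python
from h import *
im=get_image("scene"); a=im["frame"][80:320,220:540,::-1].copy()
cv2.imwrite("pics/s5.png",cv2.resize(a,None,fx=2.5,fy=2.5))
```

```text
(no output)
```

View pics/s5.png

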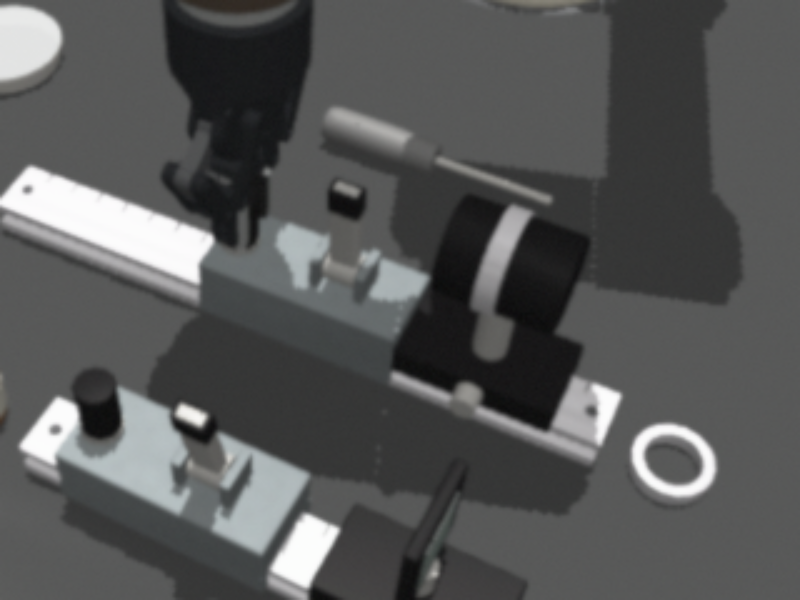

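The stop's face now meets the foot at (405,345), with the lever still up and 17 N of contact force. I ease the push, open and rise.

Request:
play_rows([
  {"gripper":1,"tx":0.008,"ty":0,"tz":0,"spin":0},
  {"gripper":1,"tx":0.008,"ty":0,"tz":0,"spin":0},
])

```text
clock: 6.3
position: [468.3, -57.2, 82.2]
ee_rot: [-0.683, 0.731, -0.001, -0.0]
contact_force: [-0.1, -6.4, 4.9]
gripper_width: 21.9
```

Request:
play_rows([
  {"gripper":0,"tx":0,"ty":0,"tz":0,"spin":0},
  {"gripper":0,"tx":0,"ty":0,"tz":0,"spin":0},
  {"gripper":0,"tx":0,"ty":0,"tz":0,"spin":0},
  {"gripper":0,"tx":0,"ty":0,"tz":-0.2,"spin":0},
  {"gripper":0,"tx":0,"ty":0,"tz":-0.4,"spin":0},
  {"gripper":1,"tx":0,"ty":0,"tz":-0.5,"spin":0},
  {"gripper":1,"tx":0,"ty":0,"tz":-0.5,"spin":0},
  {"gripper":1,"tx":0,"ty":0,"tz":-0.5,"spin":0},
])

```text
clock: 7.3
position: [467.3, -56.0, 205.5]
ee_rot: [-0.682, 0.731, 0.001, -0.001]
contact_force: [-0.3, 0.7, -1.2]
gripper_width: 0.2
```

```bash
python3 meas.py; python3 to.py 510 7 205
```

```text
scene block [299, 165, 93, 52, 1827] [472.   -8.4] [129.9  57.7] 86.51 z 54.8 [[439.29998779296875, -71.5], [496.8999938964844, -75.0], [504.79998779296875, 54.599998474121094], [447.20001220703125, 58.099998474121094]]
scene z95 [307, 153, 17, 13, 170] [470.1 -58.   93.9] [23.9 24.1  6.4]
scene z95 [251, 227, 16, 10, 71] [616.6 -72.3  94.8] [ 8.9 22.   6.7]
scene foot [377, 194, 76, 52, 1756] [484.5 106.7  46.7] [450.6  53.7] [510.5 157. ]
scene high [351, 151, 16, 22, 263] [480.9  12.1 128. ] [471.8   1.3 110.1] [485.6  21.3 137.8]
scene high [393, 174, 63, 39, 1230] [503.  106.8 129.4] [457.1  69.9 110. ] [511.5 142.  142. ]
scene high [399, 263, 9, 13, 59] [614.8 120.8 123.3] [608.9 116.1 111. ] [619.7 124.3 126.5]
scene rail [ 462.3 -156.4] [155.7  42.5] 86.28
scene rail [483.3 170. ] [29.4 41.1] 85.52
top block [285, 206, 115, 22, 1770] [608.9 -21.5] [131.6  23.8] 88.48 z 55.3 [[595.2999877929688, -86.9000015258789], [619.0999755859375, -87.5], [622.5999755859375, 44.0], [598.7999877929688, 44.599998474121094]]
top z95 [379, 198, 21, 9, 139] [616.2 -72.3  94.8] [ 8.2 21.6  8. ]
top foot [180, 210, 84, 10, 270] [615.1 131.5  46.6] [608.2  70.8] [620.  168.5]
top high [205, 193, 11, 13, 110] [614.1 119.1 122.1] [609.6 115.6 110.2] [619.8 123.9 127.2]
pos [467.3 -56.1 205.1] yawy 176.07 spin -0.001 t [-0.2635 -0.153  -0.0003] F [-1.1 -0.7 -0.5] w -0.1 clk 7.4 j [ 0.23  0.16 -0.42 -0.   -1.   -0.3 ] toolz [-0.003 -0.    -1.   ]
```

The stop stayed put (block centre (472,−8.4), so hinge ≈ (473.4, 11.6)), and the lever top is at about (479,12). The shut fingers go over to its far (+x) side.

```bash
python3 to.py 525 9 205;python3 to.py 525 9 130|grep -o "t \[.*\] F"
```

```text
pos [467.3 -56.1 205.1] yawy 176.07 spin -0.001 t [-0.2756 -0.2123 -0.0005] F [-1.1 -0.7 -0.5] w -0.1 clk 7.4 j [ 0.23  0.16 -0.42 -0.   -1.   -0.3 ] toolz [-0.003 -0.    -1.   ]
t [-0.2758 -0.2132  0.2995] F
```

Request:
play_rows([
  {"gripper":1,"tx":-0.1,"ty":-0.1,"tz":0,"spin":0},
  {"gripper":1,"tx":-0.2,"ty":-0.19,"tz":0,"spin":0},
  {"gripper":1,"tx":-0.275,"ty":-0.213,"tz":0,"spin":0},
  {"gripper":1,"tx":-0.275,"ty":-0.213,"tz":0.05,"spin":0},
  {"gripper":1,"tx":-0.275,"ty":-0.213,"tz":0.18,"spin":0},
  {"gripper":1,"tx":-0.275,"ty":-0.213,"tz":0.27,"spin":0},
  {"gripper":1,"tx":-0.275,"ty":-0.213,"tz":0.3,"spin":0},
  {"gripper":1,"tx":-0.275,"ty":-0.213,"tz":0.3,"spin":0},
  {"gripper":1,"tx":-0.275,"ty":-0.213,"tz":0.3,"spin":0},
])

```text
clock: 8.52
position: [526.4, 8.9, 132.5]
ee_rot: [-0.683, 0.731, -0.0, 0.001]
contact_force: [0.6, -0.0, 0.1]
gripper_width: 0.0
```

```bash
for a in "490 9 130" "462 9 131" "440 9 113" "430 9 96" "425 9 84";do python3 to.py $a;done
python3 - <<'E'
from h import *
im=get_image("scene"); a=im["frame"][80:320,220:540,::-1].copy()
cv2.imwrite("pics/s6.png",cv2.resize(a,None,fx=2.5,fy=2.5))
E
```

```text
pos [526.4   8.9 132.5] yawy 176.08 spin -0.0 t [0.0095 0.1455 0.0096] F [ 0.6 -0.   0.1] w 0.0 clk 8.525 j [ 0.33  0.33 -0.39  0.   -0.85 -0.39] toolz [ 0.002  0.    -1.   ]
pos [526.4   8.9 132.5] yawy 176.08 spin -0.0 t [0.0171 0.2572 0.0054] F [ 0.6 -0.   0.1] w 0.0 clk 8.525 j [ 0.33  0.33 -0.39  0.   -0.85 -0.39] toolz [ 0.002  0.    -1.   ]
pos [526.4   8.9 132.5] yawy 176.08 spin -0.0 t [0.0232 0.3451 0.0772] F [ 0.6 -0.   0.1] w 0.0 clk 8.525 j [ 0.33  0.33 -0.39  0.   -0.85 -0.39] toolz [ 0.002  0.    -1.   ]
pos [526.4   8.9 132.5] yawy 176.08 spin -0.0 t [0.026  0.3852 0.1452] F [ 0.6 -0.   0.1] w 0.0 clk 8.525 j [ 0.33  0.33 -0.39  0.   -0.85 -0.39] toolz [ 0.002  0.    -1.   ]
pos [526.4   8.9 132.5] yawy 176.08 spin -0.0 t [0.0274 0.4052 0.1931] F [ 0.6 -0.   0.1] w 0.0 clk 8.525 j [ 0.33  0.33 -0.39  0.   -0.85 -0.39] toolz [ 0.002  0.    -1.   ]
```

View pics/s6.png

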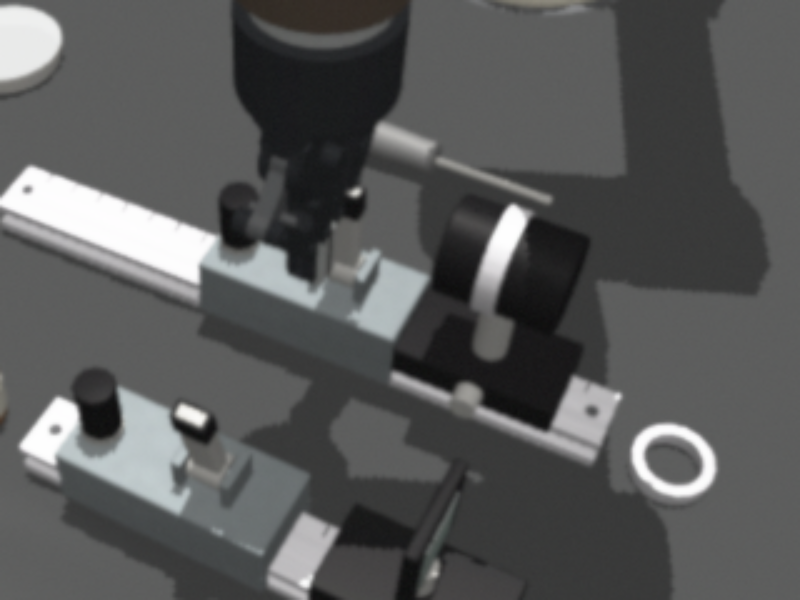

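The fingers stand on the far side of the lever (fingertips about (305,265), lever (350,220)). I start tipping the lever over.

Request:
play_rows([
  {"gripper":1,"tx":0.003,"ty":0.05,"tz":0.005,"spin":0},
  {"gripper":1,"tx":0.006,"ty":0.1,"tz":0.008,"spin":0},
  {"gripper":1,"tx":0.01,"ty":0.145,"tz":0.01,"spin":0},
  {"gripper":1,"tx":0.013,"ty":0.2,"tz":0.01,"spin":0},
  {"gripper":1,"tx":0.017,"ty":0.255,"tz":0.01,"spin":0},
  {"gripper":1,"tx":0.02,"ty":0.3,"tz":0.04,"spin":0},
  {"gripper":1,"tx":0.023,"ty":0.345,"tz":0.077,"spin":0},
  {"gripper":1,"tx":0.023,"ty":0.345,"tz":0.077,"spin":0},
])

```text
clock: 9.57
position: [437.4, 8.6, 111.4]
ee_rot: [-0.683, 0.731, 0.001, -0.002]
contact_force: [0.6, 0.4, -0.2]
gripper_width: -0.1
```

```bash
for a in "430 9 96" "425 9 84";do python3 to.py $a;done
python3 - <<'E'
from h import *
im=get_image("scene"); a=im["frame"][80:320,220:540,::-1].copy()
cv2.imwrite("pics/s7.png",cv2.resize(a,None,fx=2.5,fy=2.5))
E
```

```text
pos [437.4   8.6 111.4] yawy 176.08 spin -0.0 t [0.0004 0.0295 0.0619] F [ 0.6  0.4 -0.2] w -0.1 clk 9.575 j [ 0.39  0.23 -0.62 -0.   -0.73 -0.46] toolz [-0.004 -0.001 -1.   ]
pos [437.4   8.6 111.4] yawy 176.08 spin -0.0 t [0.0017 0.0492 0.11  ] F [ 0.6  0.4 -0.2] w -0.1 clk 9.575 j [ 0.39  0.23 -0.62 -0.   -0.73 -0.46] toolz [-0.004 -0.001 -1.   ]
```

View pics/s7.png

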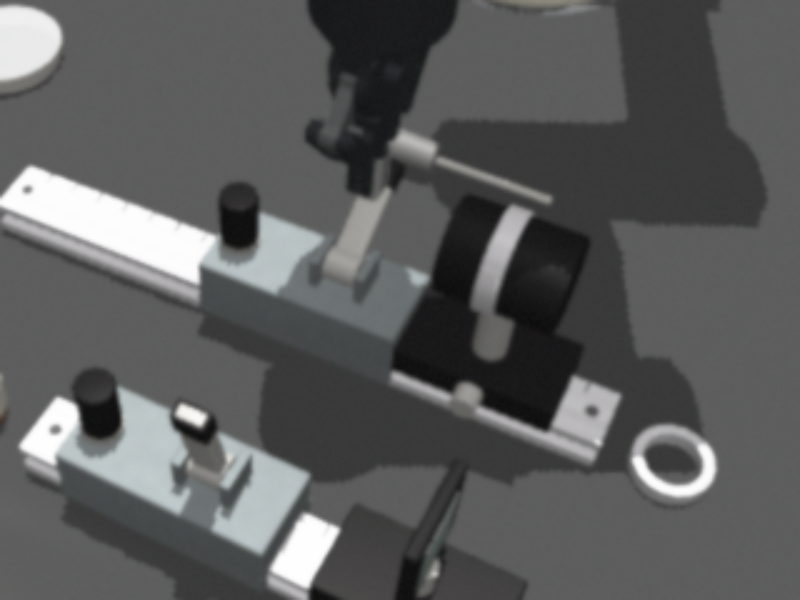

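The lever is well past upright (tip near (395,180)) with the fingers above it. I press it on down.

Request:
play_rows([
  {"gripper":1,"tx":0,"ty":0.01,"tz":0.03,"spin":0},
  {"gripper":1,"tx":0,"ty":0.03,"tz":0.06,"spin":0},
  {"gripper":1,"tx":0,"ty":0.04,"tz":0.08,"spin":0},
  {"gripper":1,"tx":0,"ty":0.05,"tz":0.1,"spin":0},
  {"gripper":1,"tx":0,"ty":0.05,"tz":0.1,"spin":0},
])

```text
clock: 10.25
position: [426.0, 9.7, 86.6]
ee_rot: [-0.682, 0.731, 0.001, -0.001]
contact_force: [1.2, -0.2, 0.6]
gripper_width: -0.1
```

Request:
play_rows([
  {"gripper":1,"tx":0,"ty":0,"tz":0.008,"spin":0},
  {"gripper":1,"tx":0,"ty":0,"tz":0.008,"spin":0},
])

```text
clock: 10.5
position: [425.9, 9.7, 85.7]
ee_rot: [-0.682, 0.731, 0.001, -0.001]
contact_force: [-2.8, 1.7, 10.2]
gripper_width: -0.0
```

Request:
play_rows([
  {"gripper":1,"tx":0,"ty":0,"tz":0.006,"spin":0},
  {"gripper":1,"tx":0,"ty":0,"tz":0.006,"spin":0},
])

```text
clock: 10.75
position: [426.0, 9.7, 85.4]
ee_rot: [-0.683, 0.731, 0.0, -0.001]
contact_force: [-5.9, 1.5, 21.6]
gripper_width: 0.1
```

Request:
play_rows([
  {"gripper":1,"tx":0,"ty":0,"tz":0.006,"spin":0},
  {"gripper":1,"tx":0,"ty":0,"tz":0.006,"spin":0},
])

```text
clock: 11.0
position: [426.0, 9.6, 85.1]
ee_rot: [-0.683, 0.73, 0.0, -0.001]
contact_force: [-10.1, 2.3, 32.3]
gripper_width: -0.1
```

The force climbs steeply while the tips stay at about 71 mm, which is the level lever's top, so it is at its end stop. I lift off and check.

Request:
play_rows([
  {"gripper":1,"tx":0,"ty":0,"tz":-0.05,"spin":0},
  {"gripper":1,"tx":0,"ty":0,"tz":-0.25,"spin":0},
  {"gripper":1,"tx":0,"ty":0,"tz":-0.5,"spin":0},
  {"gripper":1,"tx":0.25,"ty":0,"tz":-0.6,"spin":0},
  {"gripper":1,"tx":0.5,"ty":0,"tz":-0.6,"spin":0},
  {"gripper":1,"tx":0.75,"ty":0,"tz":-0.6,"spin":0},
  {"gripper":1,"tx":1,"ty":0,"tz":-0.6,"spin":0},
  {"gripper":1,"tx":1,"ty":0,"tz":-0.6,"spin":0},
  {"gripper":1,"tx":1,"ty":0,"tz":-0.6,"spin":0},
])

```text
clock: 12.12
position: [408.8, -239.4, 231.3]
ee_rot: [-0.682, 0.731, 0.001, -0.001]
contact_force: [-0.0, 0.2, 0.4]
gripper_width: 0.1
```

```bash
python3 meas.py
python3 - <<'E'
from h import *
for n in("scene","top"):
    im=get_image(n);W=pts(im)
    cv2.imwrite(f"pics/{n}8.png",im["frame"][...,::-1])
    m=(W[...,0]>400)&(W[...,0]<465)&(abs(W[...,1]-10)<20)&(W[...,2]>58)&(W[...,2]<130)
    P=W[m]
    for a in range(400,465,10):
        q=P[(P[:,0]>=a)&(P[:,0]<a+10)]
        if len(q)>3: print(n,a,len(q),"ztop",np.percentile(q[:,2],[50,90]).round(1),"y",q[:,1].mean().round(1))
    print(P.min(0),P.max(0))
E
```

```text
scene block [299, 165, 93, 52, 1832] [472.4  -8.8] [130.5  57.8] 85.45 z 54.8 [[438.3999938964844, -71.5999984741211], [496.0, -76.19999694824219], [506.3999938964844, 53.900001525878906], [448.79998779296875, 58.5]]
scene z95 [307, 153, 17, 13, 173] [470.3 -57.9  94. ] [24.2 23.5  6.4]
scene z95 [251, 227, 16, 9, 68] [616.4 -72.4  94.8] [ 8.3 22.   4.4]
scene foot [377, 194, 76, 52, 1746] [484.6 106.6  46.7] [450.8  53.5] [511.2 157. ]
scene high [393, 173, 63, 40, 1230] [502.9 106.9 129.3] [458.2  70.1 110. ] [510.6 142.  142. ]
scene high [399, 263, 9, 13, 60] [615.2 120.9 123.6] [609.2 116.2 110.9] [619.9 124.4 126.7]
scene rail [ 462.2 -157.5] [152.4  43.1] 85.63
scene rail [483.6 170. ] [29.4 41.2] 85.52
top block [285, 206, 114, 23, 1862] [607.4 -21. ] [130.9  25.3] 89.98 z 55.3 [[594.7000122070312, -86.4000015258789], [620.0, -86.4000015258789], [620.0, 44.5], [594.7000122070312, 44.5]]
top block [273, 309, 95, 55, 3525] [472.6   4.7] [102.5  55.8] 86.18 z 55.2 [[441.29998779296875, -44.599998474121094], [497.0, -48.29999923706055], [503.8999938964844, 53.900001525878906], [4
[... 428 characters left out ...]
 177.2] [16.6 38.6] 88.31
scene 400 37 ztop [71.9 73. ] y 16.9
scene 410 77 ztop [72.  73.3] y 16.5
scene 420 68 ztop [71.2 72.2] y 16.3
scene 430 62 ztop [71.1 72.5] y 15.3
scene 440 68 ztop [71.1 72.1] y 14.3
scene 450 65 ztop [71.  72.2] y 13.5
scene 460 54 ztop [72.4 76.5] y 13.5
[403.46021399  -4.84746384  59.38377882] [464.99991673  29.42476018  78.37192059]
top 400 112 ztop [73.2 74.5] y 15.3
top 410 175 ztop [73.  74.6] y 14.9
top 420 158 ztop [72.3 73.6] y 14.5
top 430 167 ztop [71.9 73.7] y 13.6
top 440 149 ztop [72.2 73.4] y 13.0
top 450 178 ztop [72.3 73.9] y 11.8
top 460 112 ztop [72.9 77.7] y 11.3
[403.4331387   -7.22725684  58.02639347] [464.29999893  29.2301391   79.96055985]
```

View pics/scene8.png

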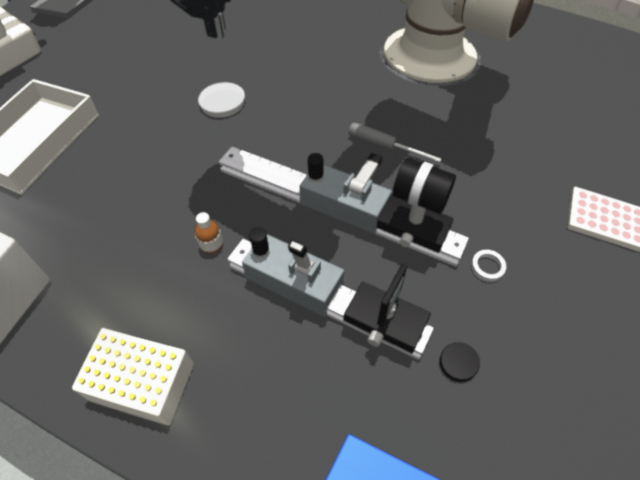

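View pics/top8.png

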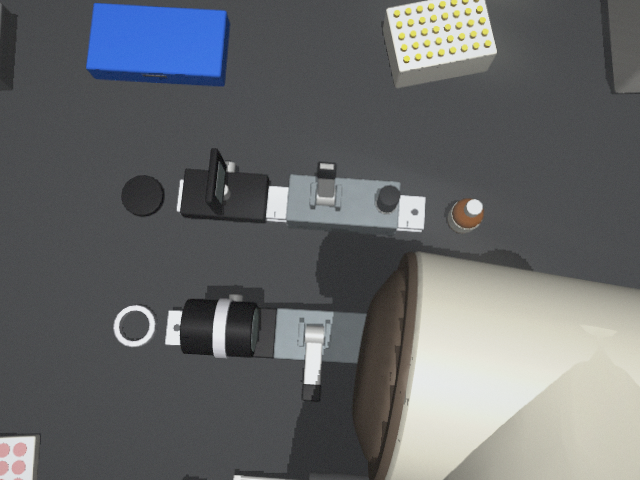

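The lever lies level (top at about 72 mm along its whole length, tip toward the robot at (312,395) in the top view). The stop still meets the foot at column 275, and the other rail is unchanged. I hand the job in.

```bash
python3 -c "
from bench import job_done;print(job_done())"
```

```text
the job is handed in; nothing more can be done
None
```

The lens-rail stop now sits against the carrier's foot with its lever clamped fully down, and I handed the job in at about 12 s on the clock.

- **Slide:** I gripped the stop's post and slid the stop about 82 mm with the lever up. It met the foot with about 17 N of contact force. After I let go, it stayed put to within about 0.5 mm of camera noise.
- **Lever:** I tipped it over with the shut fingers and pressed it down to its end stop, peaking at about 34 N of contact force at the fingertips. Afterwards both cameras' depth showed it level, with its top at 71–73 mm all along.
- **Other rail and clearance:** The other rail's stop and lever measured unchanged. The arm was clear of everything at the end, with a force reading near zero.
- **Hiccup:** One move call was refused for a missing field. Nothing moved, and I repeated it. No checks disagreed.

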